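Clear the jammed drop chute and close it with its cover plate

TASK

A stud bolt has jammed crosswise under the lips of the drop chute in the counting deck: push it back up the chute to the open mouth, lift it out there and put it in the red bin. Then slide the aluminium cover plate along the deck, without lifting it off, until it drops flush into its seat over the mouth. Leave the washer, spanner, tin and carton where they are.

Things in the scene. Friction and masses are not known exactly. Their poses are not given: they have to be found in the camera images.
- chute: Counting deck with a drop chute: fixed box of galvanised sheet on the bench; flat top 125 mm above the bench, spanning own x -130..130, y -190..290 mm, with a rim 14 mm high and 3 mm thick except at the -y end. Origin: at bench level, straight below the centre of the mouth. The chute runs downhill towards its -y; z up.
- seat (a point): Centre of the mouth, 120 mm above the bench; axes as the deck's. The mouth is a hole x -65..65, y -55..55 mm. Round it is the plate's seat, 5 mm below the deck top: a pocket x -77..77, y -67..67 (2 mm larger all round than the plate). Ledges (12 mm wide, 4 thick) run along both x sides and the +y side; on the -y side only the corners (|x| over 30) have one.
- slot (a point): Point at deck-top level on the middle line of the slot, 130 mm downhill (-y) of the mouth's centre. The slot is 60 mm wide (x -30..30 mm) and open from the mouth right to the deck's -y end. The deck on either side of it, 5 mm thick, forms the lips over the chute. Fingers can reach down through the slot.
- floor (a point): Point on the chute floor's middle line, 110 mm downhill of the mouth's centre and 62 mm below the deck top. The floor slopes 12 degrees, rising to +y: 38.6 mm below the deck top at the mouth's centre, 27 at its +y edge. Cheeks: 134 mm apart from the +y end to 45 mm below the mouth's centre, then closing to 110 mm apart 130 mm below it; past the deck's end an open spout, 130 mm long.
- stud: Loose steel stud bolt: rod 20 mm in diameter, 110 mm long, a hex nut (30 mm across flats, 18 thick) at each end, 70 mm bare rod between. 0.4 kg. Origin mid-rod, x along it. Lies across the chute about 104 mm downhill of the mouth's centre, rod 15 mm above the floor, nuts under the lips. Smooth: it slides back up under a gentle push and stays where left; it lifts out once less than 35 mm downhill of the mouth's centre.
- plate: Loose plain aluminium cover plate, 150 (x) by 130 (y) by 5 mm, 0.33 kg, lying flat on the deck uphill (+y) of the mouth. Origin: centre of its underside. A flat-bar grip stands along its +y edge. Seated, it has the deck's heading, grip uphill, origin at the seat's centre (120 mm above the bench), top flush with the deck.
- grip (a point): Middle of the top edge of the plate's grip: an upright flat bar 100 mm long (plate x), 10 mm thick (plate y), 25 mm high above the plate's top, centred 55 mm to +y of the plate's origin; this point is 30 mm above the plate's underside. Axes as the plate's.
- bin: Loose red plastic stock bin on the bench, 240 (x) by 150 (y) by 120 mm high, 4 mm thick; its front (-x) is cut down to 60 mm over the first 55 mm. Origin: centre of its underside. Two like studs lie along x on its floor near the side walls, fixed to it as stock (up to 36 mm high); the middle 55 mm between them is free. 1.3 kg.
- washer: Bystander: loose steel washer 60 mm in diameter, 5 mm thick, lying on the deck beside the slot. Origin: centre of its underside.
- spanner: Bystander: loose spanner 200 mm long lying on the bench beyond the deck.
- tin: Bystander: loose grey round tin, 74 mm in diameter, 80 mm high, standing on the bench. Origin: centre of its underside.
- carton: Bystander: loose cardboard carton 120 by 90 by 60 mm high on the bench. Origin: centre of its underside.

How it is judged:
By the outcome, as a careful person would: the job done as asked, in the order asked, and still so for the second after the job is handed in, with the robot touching nothing.
It also fails if it takes over 67 s, if anything falls off the work surface, if the arm or the gripper's body presses on something with over 40 N, if the wrist force passes 120 N, or if a joint passes its speed limit or range.

ROBOT

A 7-joint arm with a two-finger parallel gripper is mounted at the origin on the work surface. World frame = base frame: x ahead of the robot, y to its left, z up, the work surface at z = 0. Lengths are in m, angles in rad, forces in N, time in s.
With the tool pointing down it reaches from about 0.35 to 0.9 m from the base axis. Payload 19.9 kg.
Tool frame: the origin (TCP) lies between the finger pads; the fingertips stand 19 mm ahead of it and the grasp point (between the pads) is the TCP; z points along the fingers, y is the direction in which the jaws open and shut (so a half turn about z gives the same grasp; the last joint's range is limited). The gripper opens to 94 mm and grips with 3 to 60 N. Pads are 16 mm wide; open, the fingers measure 119 mm over their backs; the gripper's body (75 mm by 177 mm) begins 78 mm behind the grasp point.
Start: joints at [1.274, 0.417, -0.01, 1.614, 0.005, 1.111, -0.053], TCP at [0.158, -0.605, 0.224] pointing down, gripper open.
Joint ranges: [-2.81, 2.81], [-0.39, 2.02], [-1.27, 1.25], [0.06, 2.57], [-1.19, 4.33], [0.19, 2], [-2.82, 2.82]. Speed limits (rad/s): [1.89, 1.89, 2.39, 2.39, 3.01, 3.01, 3.01].

INTERFACE

Orientations are given as a 3x3 rotation matrix whose columns are the frame's x, y, z axes.
In Python, from rig import robot gives the robot as it stands. Calls block until the motion is done:
- robot.move_ptp(position, orientation): joint-space move of the TCP to a pose.
- robot.move_linear(position, velocity=0.15, frame=None, threshold=None): straight line of the TCP; frame=None keeps the orientation; velocity is the mean speed in m/s. With threshold (N) it stops when the force on the tool has changed by that much, and returns True; else False.
- robot.goto_joints(angles): joint-space move.
- robot.gripper_to(opening): finger opening in m; the grip force is fixed at half the most; returns when the fingers have stopped.
- robot.pause(seconds).
- robot.ik(position, orientation): joint angles nearest the present ones, or None.
- robot.get_state(): the state.
- robot.grab_frame(name): name is "scene" or "top" or "wrist"; returns the picture (384x512x3 uint8, red, green, blue); there is no depth.
- robot.camera_info(name): a dict with "fx", "fy", "cx", "cy" (pixels), "dist" ([k1, k2, p1, p2, k3] as OpenCV has them; the pictures are not rectified), "rvec" (rotation vector, rad) and "tvec" (3), from world to camera coordinates, as OpenCV has them. Camera axes: x right, y down, z forward; pixel columns grow to the right and rows downward; lengths in m; the calibration is good to about 2 mm. A picture is of the moment at which its call begins: read the wrist's pose just before it. camera_info takes no time and is no camera call; for the wrist camera it gives the pose at the moment of the call.
A pose or a line that the arm cannot do raises robot.PlanningError and nothing moves.
- robot.sign_off(): hands the job in, once; it reports no verdict.
The state is a dict: "time": time; "qpos": joint angles; "joint_vel": joint speeds; "effort": joint torques, N m; "ee_pos": TCP position; "tool_rot": TCP orientation; "force": force on the tool from outside, world axes, zero at the start; "moment": the same for the moment, N m; "opening": finger opening in m.
Only numpy, scipy, OpenCV 4.12 (cv2) and the standard library are available. Lean on these libraries where they do the work, as an engineer would, in place of code of your own. Each camera call takes 0.05 s, during which the arm holds its last target.

## Working session

There is one attempt and no reset: what is moved stays moved. The work goes in short steps, each a Python script; the robot and the scene stay as the last script left them, time stands still between calls to the robot, and variables do not carry over. Pictures are saved under pics/ and viewed, and the job is handed in when it is done.

```bash
mkdir -p pics; ls
python3 - <<'E'
from rig import robot
import cv2
for n in ["scene","top","wrist"]:
    im=robot.grab_frame(n); cv2.imwrite(f"pics/a_{n}.png",im[:,:,::-1]); print(n,robot.camera_info(n))
print(robot.get_state())
E
```

```text
pics
scene {'fx': 451.2664410213427, 'fy': 451.2664410213427, 'cx': 252.08664978048785, 'cy': 183.98266783750708, 'dist': array([0.05763094, 0.        , 0.        , 0.        , 0.        ]), 'rvec': array([ 2.06172259,  1.02058234, -0.46914551]), 'tvec': array([-0.38170764, -0.14201932,  1.52631148])}
top {'fx': 446.5099306612383, 'fy': 446.5099306612383, 'cx': 251.3235398021071, 'cy': 197.35629139525312, 'dist': array([-0.16852184,  0.        ,  0.        ,  0.        ,  0.        ]), 'rvec': array([ 2.15022937, -2.09953189,  0.17093557]), 'tvec': array([0.07805426, 0.55266035, 1.31236599])}
wrist {'fx': 275.54362094136445, 'fy': 275.54362094136445, 'cx': 253.94002425776725, 'cy': 192.93369600889164, 'dist': array([0.00089623, 0.        , 0.        , 0.        , 0.        ]), 'rvec': array([-2.33059983,  1.80243346,  0.21479709]), 'tvec': array([-0.62594002, -0.02277795,  0.38889042])}
{'time': 0.15, 'qpos': array([ 1.27449131,  0.41785912, -0.01030994,  1.61398424,  0.0047229 ,
        1.11072479, -0.05301163]), 'joint_vel': array([ 0.00055   , -0.00152314,  0.00041361, -0.00243685,  0.00039372,
       -0.00127395, -0.00209554]), 'effort': array([ 1.28962827e-03, -8.51535273e+01,  6.39484562e-01, -4.26128519e+01,
       -4.88014414e-02,  1.72187481e-02,  1.41071660e-04]), 'ee_pos': array([ 0.15746171, -0.60457311,  0.22397679]), 'tool_rot': array([[ 9.67709335e-01,  2.52068506e-01, -3.32165129e-04],
       [ 2.52068707e-01, -9.67708928e-01,  8.92753975e-04],
       [-9.64040003e-05, -9.47654790e-04, -9.99999546e-01]]), 'force': array([ 0.41793948, -0.15958904,  0.12744202]), 'moment': array([-0.0528783 , -0.04667171,  0.03162669]), 'opening': 0.09399609909970587}
```

View pics/a_scene.png

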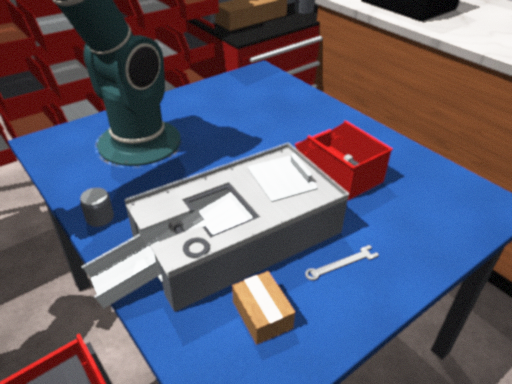

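View pics/a_top.png

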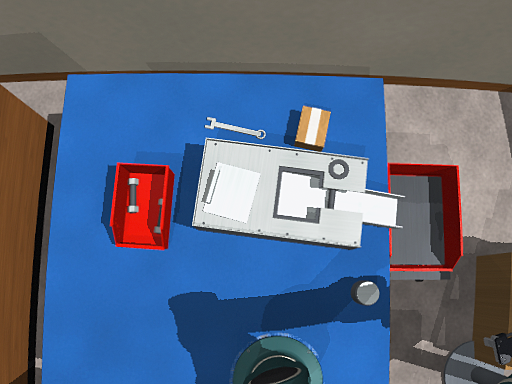

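View pics/a_wrist.png

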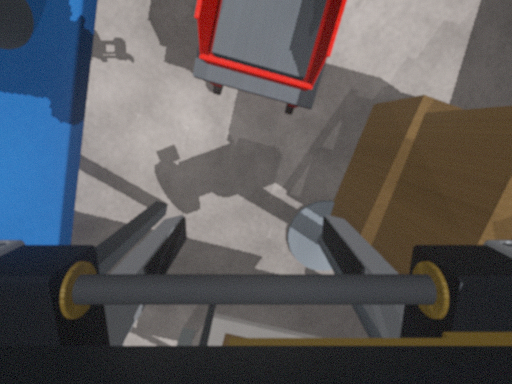

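The arm, deck, plate, bin, tin, carton and spanner are all visible in the top view. The deck's corners are at about (205,140), (195,227), (360,247), (367,157), and the spout points right (world -y). I'll zoom in for exact pixels.

```bash
cat > h.py <<'E'
import numpy as np, cv2
def cam(ci):
    K=np.array([[ci['fx'],0,ci['cx']],[0,ci['fy'],ci['cy']],[0,0,1.]]); R=cv2.Rodrigues(ci['rvec'])[0]
    return K,ci['dist'],R,ci['tvec']
def ray(ci,px):
    K,d,R,t=cam(ci); u=cv2.undistortPoints(np.array(px,float).reshape(-1,1,2),K,d).reshape(-1,2)
    D=np.c_[u,np.ones(len(u))]@R; return -R.T@t, D
def onz(ci,px,z):
    C,D=ray(ci,px); return C+D*((z-C[2])/D[:,2])[:,None]
def proj(ci,P):
    K,d,R,t=cam(ci); return cv2.projectPoints(np.array(P,float).reshape(-1,1,3),ci['rvec'],t,K,d)[0].reshape(-1,2)
E
python3 - <<'E'
import cv2
a=cv2.imread('pics/a_top.png')
c=a[125:260,185:410]; cv2.imwrite('pics/b1.png',cv2.resize(c,None,fx=3.5,fy=3.5,interpolation=cv2.INTER_CUBIC))
c=a[150:260,100:265]; cv2.imwrite('pics/b2.png',cv2.resize(c,None,fx=4.5,fy=4.5,interpolation=cv2.INTER_CUBIC))
a=cv2.imread('pics/a_scene.png')
c=a[120:320,80:400]; cv2.imwrite('pics/b3.png',cv2.resize(c,None,fx=2.5,fy=2.5,interpolation=cv2.INTER_CUBIC))
E
```

```text
(no output)
```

View pics/b1.png

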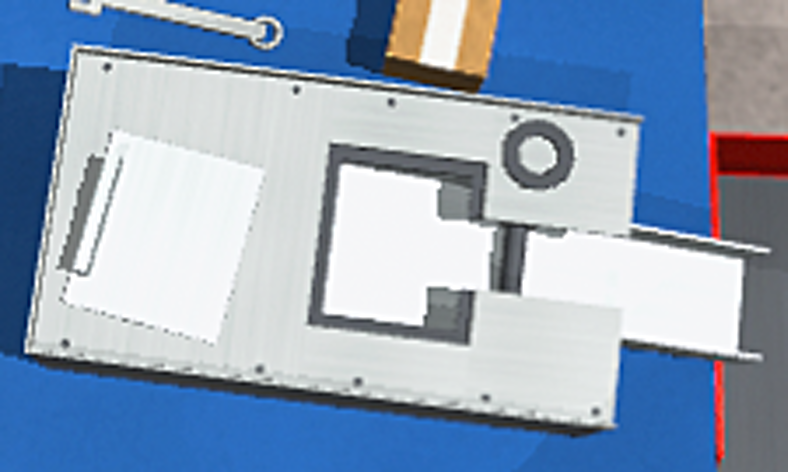

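View pics/b2.png

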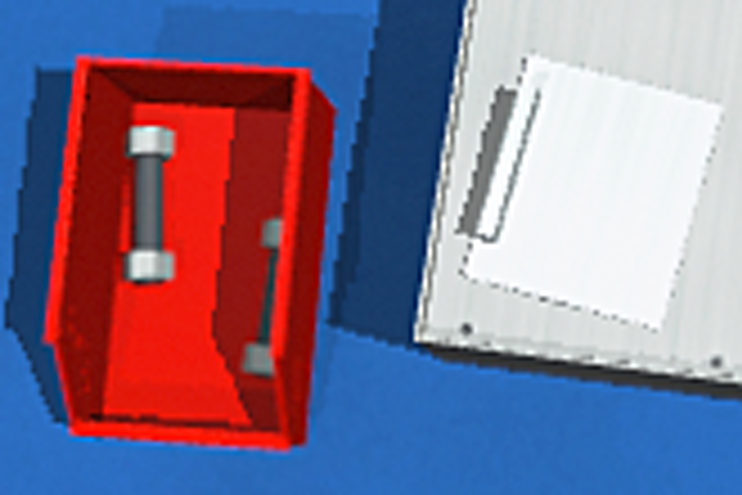

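View pics/b3.png

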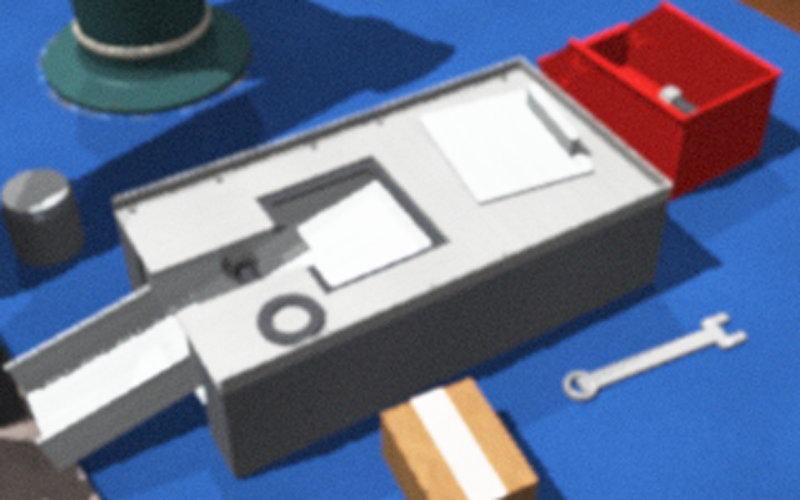

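```bash
cat > fit.py <<'E'
import numpy as np
from scipy.optimize import least_squares
from h import *
from rig import robot
def fit(ci,obj,px,z0=0,g=(0.5,0,0)):
    obj=np.array(obj,float)/1000; px=np.array(px,float)
    def W(p):
        c,s=np.cos(p[2]),np.sin(p[2]); return np.c_[p[0]+c*obj[:,0]-s*obj[:,1],p[1]+s*obj[:,0]+c*obj[:,1],obj[:,2]]
    r=least_squares(lambda p:(proj(ci,W(p))-px).ravel(),g,x_scale=[.01,.01,.1])
    return r.x, (proj(ci,W(r.x))-px)
E
python3 - <<'E'
from fit import *
T=robot.camera_info('top'); S=robot.camera_info('scene')
q=lambda L,f,o:(np.array(L,float)+.5)/f-.5+np.array(o)
np.set_printoptions(precision=4,suppress=True)
o1=(185,125)
d,e=fit(T,[(77,67,125),(77,-67,125),(-77,-67,125),(-77,67,125),(130,290,139),(-130,290,139),(130,-190,139),(-130,-190,139),(-30,-190,125),(30,-190,125)],
 q([(332,144),(487,162),(470,344),(308,325),(75,45),(25,355),(642,118),(615,428),(622,308),(632,234)],3.5,o1))
print('deck',d,np.degrees(d[2]),'\n',e)
p,e=fit(T,[(75,65,130),(75,-65,130),(-75,-65,130),(-75,65,130)],q([(115,130),(262,168),(217,345),(62,300)],3.5,o1)); print('plate',p,np.degrees(p[2]),'\n',e)
b,e=fit(T,[(120,75,120),(120,-75,120),(-120,75,60),(-120,-75,60)],q([(78,57),(308,70),(70,432),(290,442)],4.5,(100,150)));print('bin',b,np.degrees(b[2]),'\n',e)
s=onz(T,q([(513,226),(508,291),(511,258)],3.5,o1),.0797)
c,sn=np.cos(d[2]),np.sin(d[2]);R=np.array([[c,-sn],[sn,c]])
print('stud',s,'in deck',(s[:,:2]-d[:2])@R)
w=onz(T,q([(538,155)],3.5,o1),.13)[:,:2]; print('washer deck',(w-d[:2])@R)
print('plate in deck',(p[:2]-d[:2])@R, np.degrees(p[2]-d[2]))
# scene check
def W(p,o):
    o=np.array(o)/1000; c,s=np.cos(p[2]),np.sin(p[2]); return np.c_[p[0]+c*o[:,0]-s*o[:,1],p[1]+s*o[:,0]+c*o[:,1],o[:,2]]
im=cv2.imread('pics/a_scene.png'); im=cv2.resize(im,None,fx=1.5,fy=1.5)
def dr(pp,col):
    for u in proj(S,pp)*1.5: cv2.circle(im,tuple(int(v) for v in u),3,col,1)
dr(W(d,[(77,67,125),(77,-67,125),(-77,-67,125),(-77,67,125),(130,290,139),(-130,290,139),(130,-190,139),(-130,-190,139),(-30,-190,125),(30,-190,125)]),(0,0,255))
dr(W(p,[(75,65,130),(75,-65,130),(-75,-65,130),(-75,65,130),(50,55,155),(-50,55,155)]),(0,255,0))
dr(W(b,[(120,75,120),(120,-75,120),(-120,75,60),(-120,-75,60)]),(255,255,0))
dr(s,(255,0,255))
cv2.imwrite('pics/c.png',im)
E
```

```text
deck [ 0.5498 -0.0463 -0.1037] -5.939526847018789 
 [[-0.6965 -0.3042]
 [ 0.6233  0.2819]
 [ 0.1215  0.4757]
 [-0.1702  0.07  ]
 [-0.6784  0.1639]
 [ 0.1502 -0.6515]
 [ 0.3261 -0.448 ]
 [ 0.4648 -0.2041]
 [ 0.4842 -0.1228]
 [-0.6309  0.7071]]
plate [ 0.5515  0.1474 -0.2434] -13.94477935845364 
 [[-0.4534 -0.2358]
 [ 0.6591  0.3071]
 [-0.3261 -0.4754]
 [ 0.1206  0.4007]]
bin [ 0.511   0.42   -0.0316] -1.8131398270066017 
 [[ 0.8624  0.6422]
 [-1.0852  0.0678]
 [ 0.3857 -0.8548]
 [-0.1025  0.175 ]]
stud [[ 0.5754 -0.148   0.0797]
 [ 0.519  -0.1434  0.0797]
 [ 0.5476 -0.1461  0.0797]] in deck [[ 0.036  -0.0985]
 [-0.0205 -0.0998]
 [ 0.0081 -0.0995]]
washer deck [[ 0.0878 -0.1063]]
plate in deck [-0.0184  0.1928] -8.00525251143485
```

View pics/c.png

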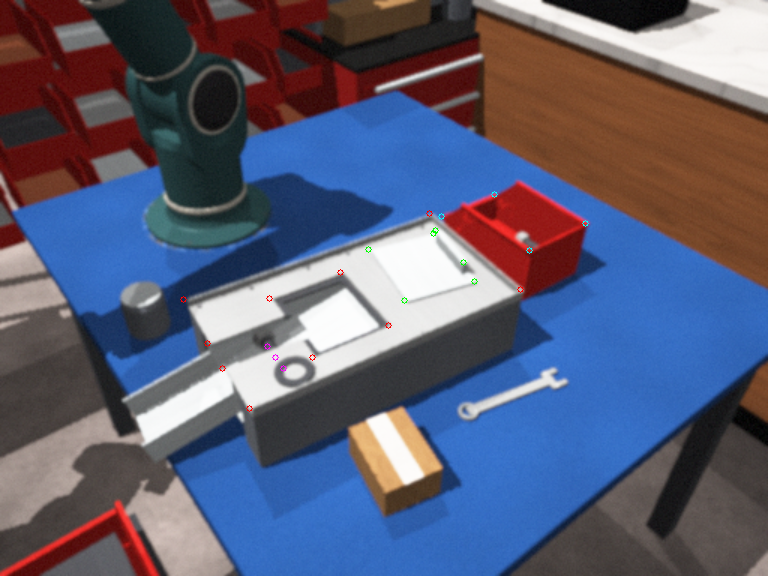

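```bash
cat > g.py <<'E'
from fit import *
np.set_printoptions(precision=4,suppress=True)
def rotz(a): c,s=np.cos(a),np.sin(a); return np.array([[c,-s,0],[s,c,0],[0,0,1.]])
DOWN=np.diag([1.,-1,-1])
def tool(yaw,tilt=0): # tool x along heading x; tilt>0 leans body toward heading -y
    c,s=np.cos(tilt),np.sin(tilt)
    Rx=np.array([[1,0,0],[0,c,-s],[0,s,c]])
    return rotz(yaw)@Rx@DOWN
def W(p,o):
    o=np.atleast_2d(np.array(o,float))/1000; return o@rotz(p[2]).T+np.array([p[0],p[1],0])
E
python3 - <<'E'
from g import *
w=robot.camera_info('wrist'); s=robot.get_state(); K,d,R,t=cam(w)
Rt=s['tool_rot']; C=-R.T@t
print('cam in tool',Rt.T@(C-s['ee_pos']),'axes in tool\n',Rt.T@R.T)
D=np.array([0.5498,-0.0463,-0.1037])
print(tool(D[2],.2095))
for y in (-104,0): print(robot.ik(W(D,(0,y,95))[0],tool(D[2],.2095)))
print(robot.ik(np.array([.511,.42,.046]),tool(-.0316)))
print(robot.ik(np.array([.511,.42,.30]),tool(-.0316)))
for z in (.35,.45,.5,.55):
  print(z,robot.ik(W(D,(-40,40,z*1000))[0],tool(D[2])))
E
```

```text
cam in tool [ 0.0689  0.0011 -0.1594] axes in tool
 [[-0.0006 -0.972  -0.2349]
 [ 1.     -0.0008  0.0008]
 [-0.001  -0.2349  0.972 ]]
[[ 0.9946 -0.1013  0.0215]
 [-0.1035 -0.9729  0.2069]
 [ 0.     -0.208  -0.9781]]
[ 0.5313  0.5058 -0.2563  1.8451 -0.1095  0.8496 -1.297 ]
[ 0.4281  0.4876 -0.3523  1.8917 -0.0663  0.7913 -1.514 ]
[-0.3498  0.7515 -0.5562  1.6211  0.4752  0.9073 -2.6854]
[-0.1458  0.5784 -0.9111  1.3988  0.4553  1.383  -2.6631]
0.35 [ 0.5752  0.1688 -0.712   1.6965  0.1136  1.3184 -1.8327]
0.45 [ 0.6151  0.1358 -0.7541  1.5145  0.0929  1.528  -1.8128]
0.5 [ 0.6283  0.1388 -0.7811  1.4073  0.0978  1.6351 -1.8161]
0.55 [ 0.6343  0.1562 -0.8156  1.2873  0.1153  1.7456 -1.8296]
```

Run:
```python
from g import *
D=np.array([0.5498,-0.0463,-0.1037]); 
p=W(D,(90,50,400))[0]; O=tool(D[2]+np.pi)
print(robot.ik(p,O)); 
robot.move_ptp(p,O)
w=robot.camera_info('wrist'); im=robot.grab_frame('wrist'); np.save('w1.npy',w,allow_pickle=True)
cv2.imwrite('pics/w1.png',im[:,:,::-1]); cv2.imwrite('pics/w1b.png',cv2.resize(im[:,:,::-1],None,fx=1.5,fy=1.5,interpolation=cv2.INTER_CUBIC))
print(robot.get_state()['time'],robot.get_state()['qpos'])
```

```text
[ 0.5141  0.4682 -0.8449  1.285   0.3445  1.5349  1.1802]
2.9917 [ 0.5148  0.4683 -0.8443  1.2851  0.3445  1.5349  1.18  ]
```

View pics/w1b.png

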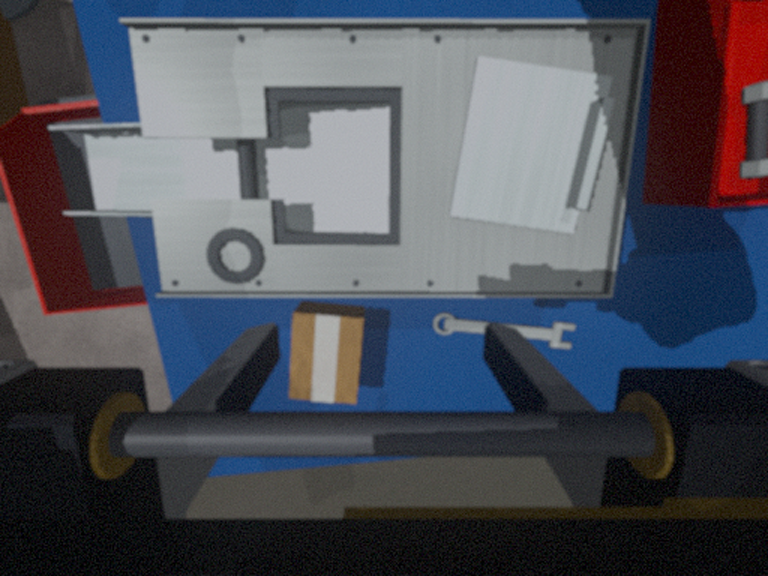

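The wrist view shows the whole deck: pocket at about (265–400, 88–243), rod in the slot at (248,167), plate with its grip at (590,155), washer at (236,255).

Run:
```python
import cv2
a=cv2.imread('pics/w1.png')
c=a[5:205,75:275]; cv2.imwrite('pics/w1c.png',cv2.resize(c,None,fx=3,fy=3,interpolation=cv2.INTER_CUBIC)[:600])
c=a[5:205,260:440]; cv2.imwrite('pics/w1d.png',cv2.resize(c,None,fx=3,fy=3,interpolation=cv2.INTER_CUBIC))
```

```text
(no output)
```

View pics/w1c.png

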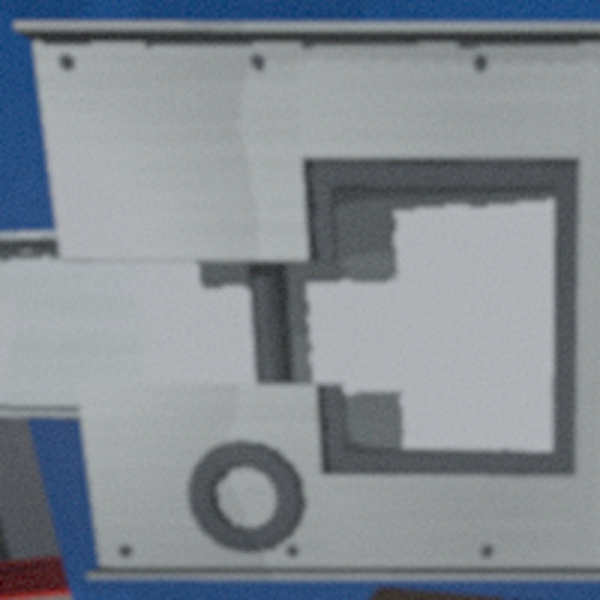

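View pics/w1d.png

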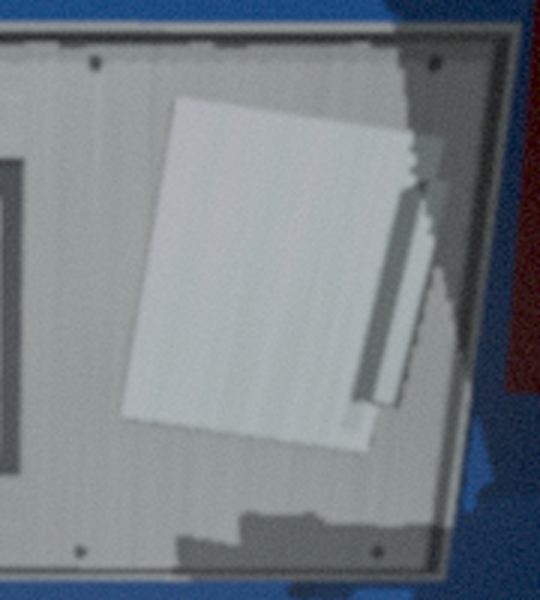

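Run:
```python
from g import *
w=np.load('w1.npy',allow_pickle=True).item()
q=lambda L,f,o:(np.array(L,float)+.5)/f-.5+np.array(o)
A=[((-77,-67,125),(305,158)),((-77,67,125),(578,158)),((77,67,125),(575,473)),((77,-67,125),(322,473)),((-30,-190,125),(58,260)),((-30,-67,125),(310,260)),((30,-67,125),(316,384)),((-130,-190,139),(15,22)),((130,-190,139),(88,576))]
B=[((-130,290,139),(520,25)),((130,290,139),(443,579))]
px=np.r_[q([a[1] for a in A],3,(75,5)),q([a[1] for a in B],3,(260,5))]
d,e=fit(w,[a[0] for a in A+B],px,g=(.55,-.05,-.1)); print('deck',d,np.degrees(d[2]),'\n',e)
dm,em=fit(w,[a[0] for a in A[:4]],px[:4],g=(.55,-.05,-.1)); print('mouth only',dm,np.degrees(dm[2]),'\n',em)
p,e=fit(w,[(-75,-65,130),(-75,65,130),(75,-65,130),(75,65,130)],q([(177,97),(443,135),(120,417),(368,453)],3,(260,5)),g=(.55,.15,-.2)); print('plate',p,np.degrees(p[2]),'\n',e)
print('grip pt',W(p,(0,55,155)))
s=onz(w,q([(268,272),(278,378)],3,(75,5)),.0797); print('stud in deck',(s-[d[0],d[1],0])@rotz(d[2]))
# washer etc
print('washer',((onz(w,q([(247,496)],3,(75,5)),.13))-[d[0],d[1],0])@rotz(d[2]))
# bin rim left? top-view
```

```text
deck [ 0.5534 -0.0454 -0.1085] -6.21881149092673 
 [[-0.9557 -0.4044]
 [ 0.6129 -0.1517]
 [ 0.185   0.9275]
 [-0.2838  0.6972]
 [ 0.7491 -0.2575]
 [-0.5659 -0.0152]
 [-0.1005 -0.0789]
 [-0.703  -0.5456]
 [-0.6068  0.8495]
 [ 0.9923 -0.6272]
 [ 0.6464  0.6774]]
mouth only [ 0.5531 -0.0452 -0.1078] -6.178936828543262 
 [[-0.879  -0.5848]
 [ 0.7037 -0.4022]
 [ 0.3358  0.7175]
 [-0.1449  0.546 ]]
plate [ 0.5547  0.1471 -0.2397] -13.73223002214397 
 [[-0.6412 -0.2172]
 [ 0.6442  0.5397]
 [-0.0072  0.1716]
 [ 0.0109 -0.4977]]
grip pt [[0.5677 0.2006 0.155 ]]
stud in deck [[-0.0289 -0.1015  0.0797]
 [ 0.028  -0.1001  0.0797]]
washer [[ 0.0874 -0.1052  0.13  ]]
```

```bash
cat >> g.py <<'E'
D=np.array([0.552,-0.0457,-0.1075]); TI=np.radians(12); FL=np.diag([-1.,-1,1])
def axis(y): # rod axis, deck mm
    return np.array([0,y,125-38.6+y*np.tan(TI)+15/np.cos(TI)])
n=np.array([0,-np.sin(TI),np.cos(TI)])
OT=tool(D[2],TI)@FL
def st():
    s=robot.get_state(); print('t %.2f'%s['time'],s['ee_pos'],'F',s['force'],'op %.4f'%s['opening'])
E
python3 - <<'E'
from g import *
a=axis(-101)+9.5*n
robot.gripper_to(.045)
robot.move_ptp(W(D,a+80*n)[0],OT); st()
print(robot.move_linear(W(D,a)[0],velocity=.1,threshold=15)); st()
im=robot.grab_frame('wrist'); cv2.imwrite('pics/w2.png',im[:,:,::-1])
im=robot.grab_frame('top'); cv2.imwrite('pics/t2.png',cv2.resize(im[125:260,185:410,::-1],None,fx=3.5,fy=3.5,interpolation=cv2.INTER_CUBIC))
E
```

```text
t 5.03 [ 0.5403 -0.1638  0.1689] F [ 0.0832 -0.307  -0.2643] op 0.0452
False
t 5.98 [ 0.5413 -0.1482  0.0901] F [-1.0215  0.1017 -0.1102] op 0.0447
```

View pics/w2.png

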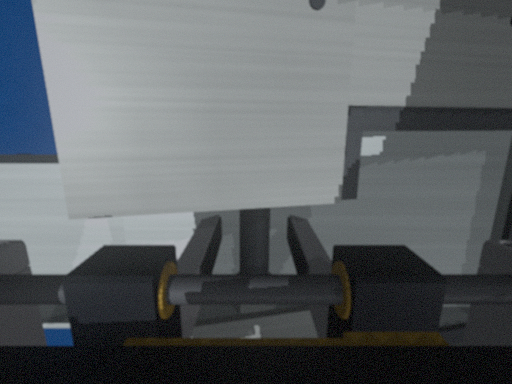

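View pics/t2.png

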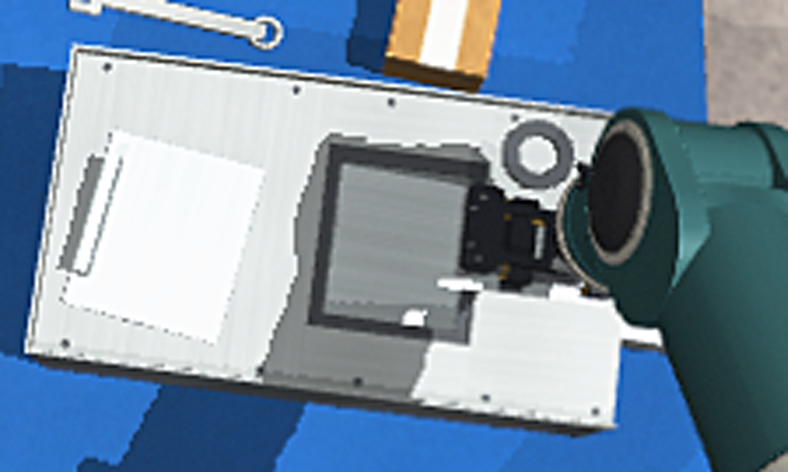

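The wrist view shows the rod (col ~255) midway between the fingers (cols ~205 and 305), and no contact force was felt. I'll close on it and slide it up.

Run:
```python
from g import *
print(robot.gripper_to(.0)); st()
print(robot.move_linear(W(D,axis(-101)+12*n)[0],velocity=.05,threshold=40)); st()
print(robot.move_linear(W(D,axis(-5)+12*n)[0],velocity=.08,threshold=30)); st()
im=robot.grab_frame('wrist'); cv2.imwrite('pics/w3.png',im[:,:,::-1])
im=robot.grab_frame('scene'); cv2.imwrite('pics/s3.png',cv2.resize(im[80:320,80:400,::-1],None,fx=2.5,fy=2.5))
```

```text
False
t 6.61 [ 0.541  -0.1481  0.0896] F [-1.4582 -0.5928  2.4517] op 0.0189
False
t 6.86 [ 0.5408 -0.1487  0.0919] F [ 0.3582  0.4993 -4.0679] op 0.0192
False
t 8.23 [ 0.5511 -0.0537  0.1123] F [ 0.7242 -0.1503 -3.9537] op 0.0191
```

View pics/w3.png

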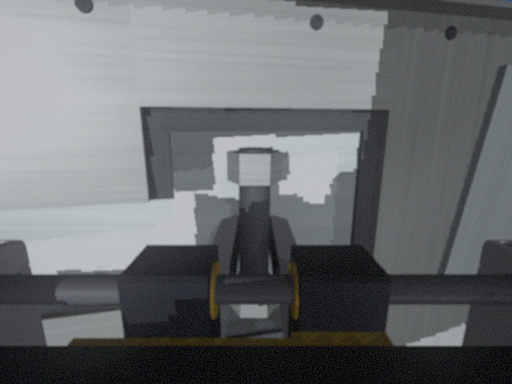

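View pics/s3.png

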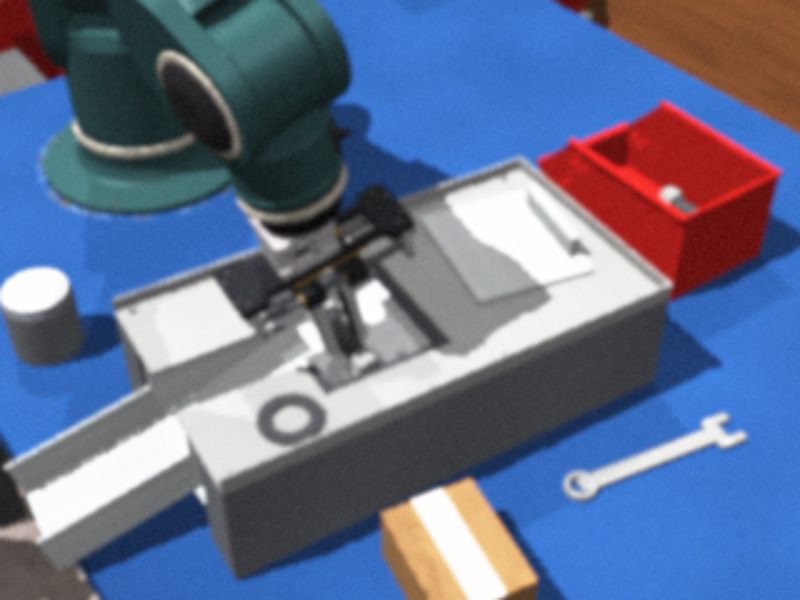

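The stud sits in the mouth, near nut at (255,165) inside the hole. I'll lift it out and look at the bin from above.

Run:
```python
from g import *
robot.move_linear(W(D,(0,-5,270))[0],velocity=.2); st()
B=np.array([.512,.420,-.0316])
robot.move_ptp(W(B,(100,0,330))[0],tool(B[2])@FL); st()
w=robot.camera_info('wrist'); im=robot.grab_frame('wrist'); np.save('w4.npy',w,allow_pickle=True); cv2.imwrite('pics/w4.png',im[:,:,::-1])
cv2.imwrite('pics/w4b.png',cv2.resize(im[:260,100:420,::-1],None,fx=2.3,fy=2.3,interpolation=cv2.INTER_CUBIC))
print(proj(w,W(B,[(120,75,120),(120,-75,120),(-65,75,120),(-65,-75,120),(-120,75,60),(-120,-75,60)])))
```

```text
t 9.28 [ 0.5509 -0.0508  0.2689] F [-0.0391 -0.7104 -4.6997] op 0.0189
t 11.01 [0.613  0.4153 0.3299] F [ 0.5673  0.0466 -4.1095] op 0.0195
[[310.4213 189.8334]
 [201.3909 190.0837]
 [317.4376  41.5996]
 [194.103   41.9939]
 [309.8332  10.5489]
 [201.1533  10.9168]]
```

View pics/w4b.png

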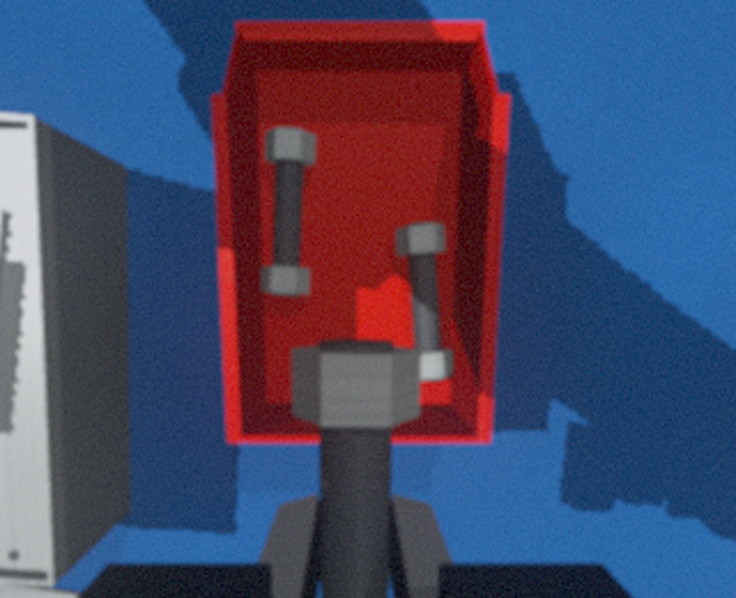

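Run:
```python
from g import *
w=np.load('w4.npy',allow_pickle=True).item()
q=lambda L:(np.array(L,float)+.5)/2.3-.5+np.array([100,0])
b,e=fit(w,[(120,75,120),(120,-75,120),(-65,75,120),(-65,-75,120),(-120,75,60),(-120,-75,60)],q([(493,443),(226,443),(510,94),(212,95),(484,22),(237,22)]),g=(.51,.42,0)); print(b,np.degrees(b[2]),e)
B=b
for nm,pts in (('left stock rod axis',[(291,145),(286,282)]),('right',[(420,238),(432,365)])):
    P=onz(w,q(pts),.019+.015); print(nm,P,(P-[b[0],b[1],0])@rotz(b[2]))
for nm,pts in (('rodaxis L',[(288,213)]),('rodaxis R',[(428,305)])):
    P=onz(w,q(pts),.019+.01); print(nm,(P-[b[0],b[1],0])@rotz(b[2]))
```

```text
[ 0.5117  0.4208 -0.0351] -2.011464206072839 [[-3.3604 -2.5345]
 [ 3.6743 -2.6566]
 [-3.1641  0.958 ]
 [ 3.0379  0.4412]
 [ 0.5738  1.2167]
 [-0.7373  1.1547]]
left stock rod axis [[0.4514 0.3774 0.034 ]
 [0.5391 0.3688 0.034 ]] [[-0.0587 -0.0456  0.034 ]
 [ 0.0292 -0.0511  0.034 ]]
right [[0.5131 0.4622 0.034 ]
 [0.6003 0.47   0.034 ]] [[-0.      0.0414  0.034 ]
 [ 0.0868  0.0523  0.034 ]]
rodaxis L [[-0.0167 -0.0491  0.029 ]]
rodaxis R [[0.0449 0.0488 0.029 ]]
```

Run:
```python
from g import *
B=np.array([.5117,.4205,-.035]); O=tool(B[2])@FL
robot.move_ptp(W(B,(0,0,200))[0],O); st()
print(robot.move_linear(W(B,(0,0,47))[0],velocity=.12,threshold=12)); st()
robot.gripper_to(.030); st()
robot.move_linear(W(B,(0,0,160))[0],velocity=.2)
robot.move_linear(W(B,(80,0,300))[0],velocity=.3); st()
im=robot.grab_frame('wrist');cv2.imwrite('pics/w5.png',im[:,:,::-1])
```

```text
t 11.76 [0.5128 0.42   0.2007] F [ 1.409  -0.0126 -3.6669] op 0.0190
False
t 13.18 [0.512  0.4208 0.0478] F [-0.2037  0.5245 -4.616 ] op 0.0192
t 13.59 [0.5118 0.4206 0.0473] F [-0.3338 -0.3398 -0.4522] op 0.0299
t 14.99 [0.5912 0.4176 0.2984] F [-0.5936  0.8678 -0.0507] op 0.0297
```

View pics/w5.png

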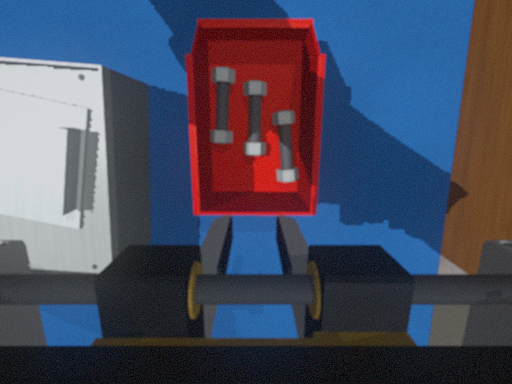

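The stud lies in the bin between the two stock studs at (255,118). Next is the plate.

Run:
```python
from g import *
P=np.array([.5535,.1472,-.241]); O=tool(P[2])@FL
robot.gripper_to(.034)
robot.move_ptp(W(P,(0,55,230))[0],O); st()
w=robot.camera_info('wrist'); im=robot.grab_frame('wrist'); np.save('w6.npy',w,allow_pickle=True)
cv2.imwrite('pics/w6.png',im[:,:,::-1])
print(robot.move_linear(W(P,(0,55,153))[0],velocity=.1,threshold=8)); st()
im=robot.grab_frame('wrist');cv2.imwrite('pics/w7.png',im[:,:,::-1])
```

```text
t 16.27 [0.5669 0.2021 0.2308] F [0.133  0.2113 0.603 ] op 0.0344
False
t 17.23 [0.5669 0.2009 0.1536] F [-0.3806  0.6738 -0.8138] op 0.0341
```

View pics/w6.png

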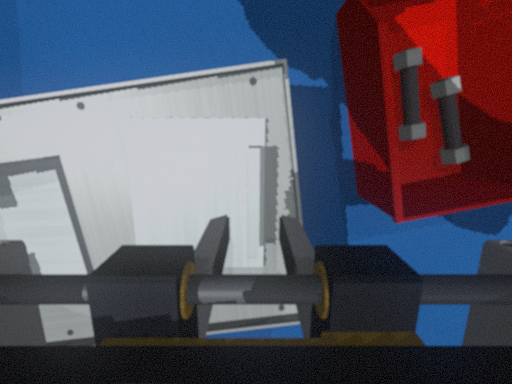

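View pics/w7.png

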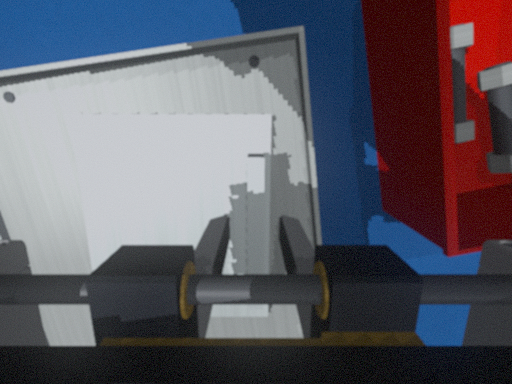

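Run:
```python
from g import *
robot.gripper_to(0.0); st()
DW=np.array([.5534,-.0454,-.1085]); O=tool(DW[2])@FL
s=robot.get_state(); z=s['ee_pos'][2]
tg=W(DW,(-1,55+25,0))[0]; tg[2]=z
print(robot.move_linear(tg,velocity=.08,frame=O,threshold=40)); st()
w=robot.camera_info('wrist'); im=robot.grab_frame('wrist'); np.save('w8.npy',w,allow_pickle=True)
cv2.imwrite('pics/w8.png',im[:,:,::-1]); cv2.imwrite('pics/w8b.png',cv2.resize(im[60:230,60:330,::-1],None,fx=2.9,fy=2.9,interpolation=cv2.INTER_CUBIC))
im=robot.grab_frame('top'); cv2.imwrite('pics/t8.png',cv2.resize(im[125:260,185:410,::-1],None,fx=3.5,fy=3.5,interpolation=cv2.INTER_CUBIC))
```

```text
t 17.78 [0.5667 0.2006 0.1532] F [-0.5233 -0.2768  2.797 ] op 0.0097
False
t 20.02 [0.5609 0.0332 0.1532] F [0.1703 0.8236 5.651 ] op 0.0095
```

View pics/w8b.png

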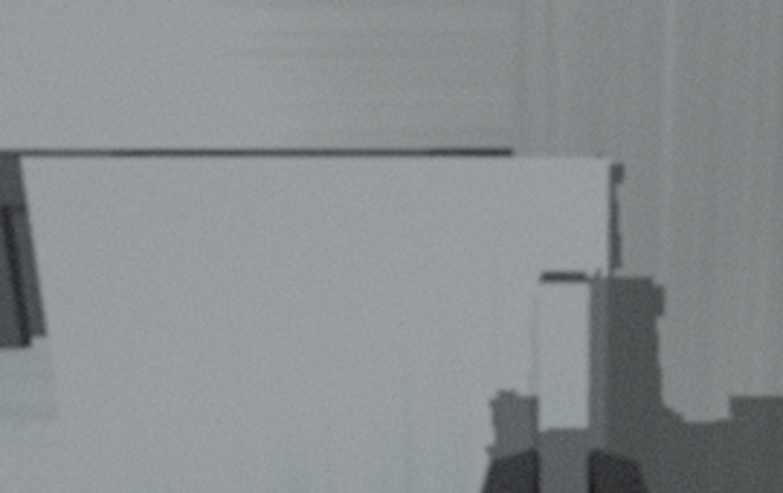

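View pics/t8.png

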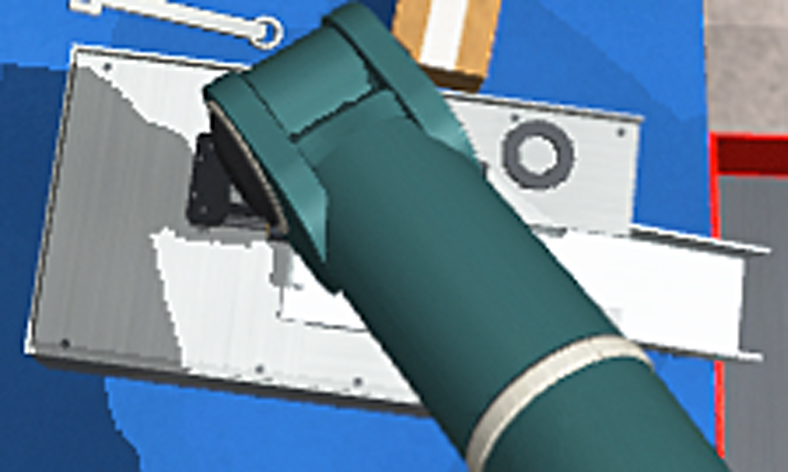

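View pics/w8.png

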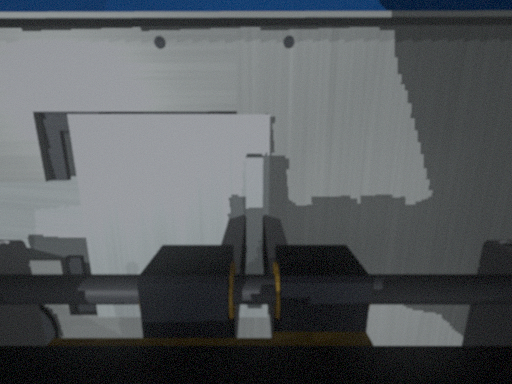

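Run:
```python
from g import *
w=np.load('w8.npy',allow_pickle=True).item(); 
q=lambda L:(np.array(L,float)+.5)/2.9-.5+np.array([60,60])
DW=np.array([.5534,-.0454,-.1085])
f=lambda P:(P-[DW[0],DW[1],0])@rotz(DW[2])*1000
print('pocket edge pts',f(onz(w,q([(512,149),(100,149)]),.125)),f(onz(w,[(35,112)],.125)))
print('plate',f(onz(w,q([(22,157),(611,157)]),.130)))
print('exp pocket', (proj(w,W(DW,[(-77,67,125),(-77,-67,125)]))-60+.5)*2.9)
```

```text
pocket edge pts [[-77.2262  66.5536 125.    ]
 [-77.3233 -26.3035 125.    ]] [[-76.7614 -65.0846 125.    ]]
plate [[-75.3993 -40.9    130.    ]
 [-75.264   88.597  130.    ]]
exp pocket [[514.4971 150.5434]
 [-79.7443 151.1552]]
```

Wrist view: the pocket edge (row 112) and plate edge (row 114) are parallel. The plate is within about 0.3 mm sideways and about 24 mm short. I'll do the final slide and lower it.

Run:
```python
from g import *
DW=np.array([.5534,-.0454,-.1085])
s=robot.get_state(); c=s['ee_pos']; d=rotz(DW[2])@np.array([0.0001,-.0238,0])
print(robot.move_linear(c+d,velocity=.05,threshold=30)); st()
e=c+d
print(robot.move_linear(e+[0,0,-.0050],velocity=.02,threshold=12)); st()
w=robot.camera_info('wrist'); im=robot.grab_frame('wrist'); np.save('w9.npy',w,allow_pickle=True)
cv2.imwrite('pics/w9.png',im[:,:,::-1]); cv2.imwrite('pics/w9b.png',cv2.resize(im[60:230,60:330,::-1],None,fx=2.9,fy=2.9,interpolation=cv2.INTER_CUBIC))
```

```text
False
t 20.77 [0.5581 0.0087 0.1528] F [ 0.3675  0.7746 -4.0019] op 0.0098
True
t 21.07 [0.5584 0.0093 0.1481] F [-1.5304 -1.1736  8.5351] op 0.0096
```

View pics/w9b.png

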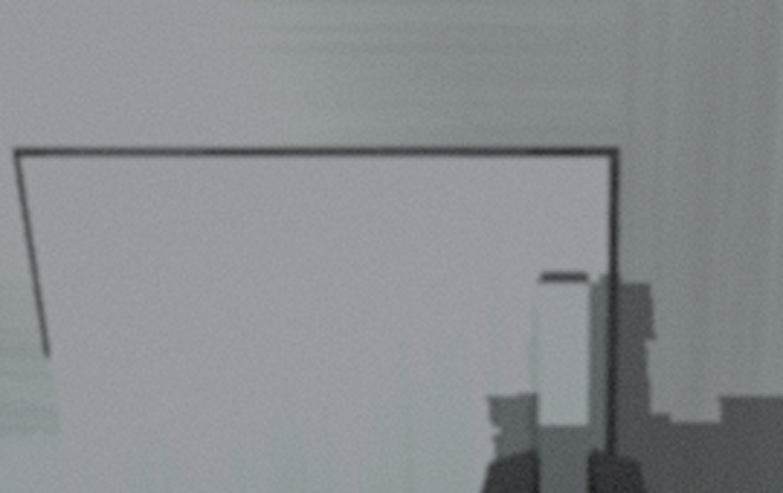

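There are thin, even gaps on all visible sides, and the plate stopped about 5 mm down on the ledge. Releasing and checking.

Run:
```python
from g import *
robot.gripper_to(.03); st()
c=robot.get_state()['ee_pos']
robot.move_linear(c+[0,0,.08],velocity=.15)
DW=np.array([.5534,-.0454,-.1085])
robot.move_ptp(W(DW,(90,50,400))[0],tool(DW[2])@FL); st()
w=robot.camera_info('wrist'); im=robot.grab_frame('wrist'); np.save('w10.npy',w,allow_pickle=True)
cv2.imwrite('pics/w10.png',cv2.resize(im[:,:,::-1],None,fx=1.5,fy=1.5,interpolation=cv2.INTER_CUBIC))
im=robot.grab_frame('scene'); cv2.imwrite('pics/s10.png',cv2.resize(im[100:320,80:400,::-1],None,fx=2.5,fy=2.5,interpolation=cv2.INTER_CUBIC))
```

```text
t 21.66 [0.5581 0.0092 0.1476] F [ 0.7761 -1.0989 -0.0727] op 0.0301
t 23.14 [ 0.6478 -0.0053  0.3981] F [0.5844 0.6571 0.259 ] op 0.0299
```

View pics/w10.png

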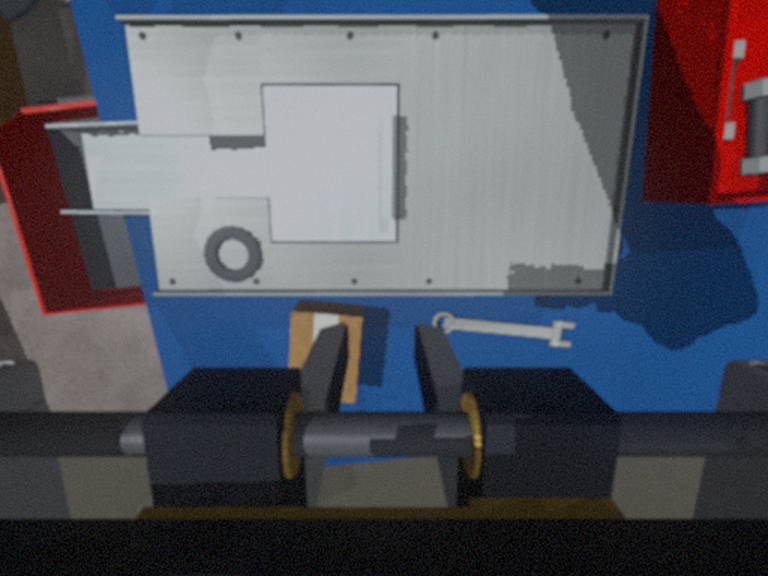

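View pics/s10.png

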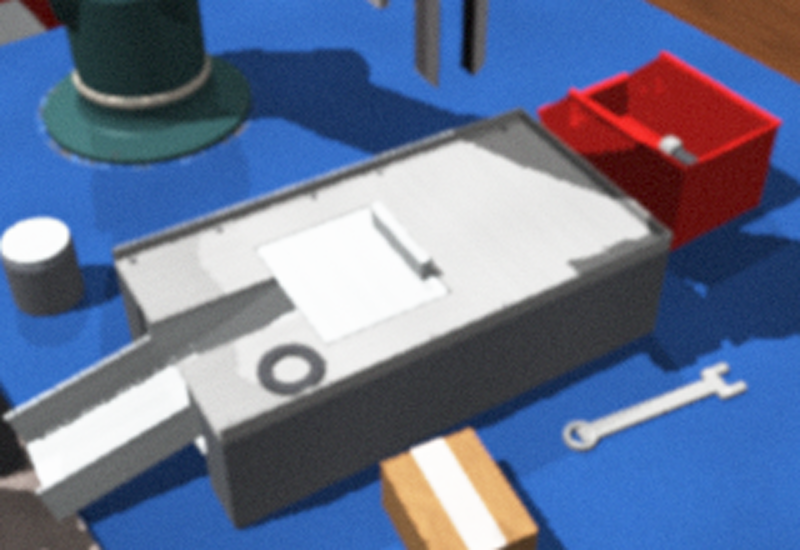

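The plate fills the pocket at (262–400, 84–242) and looks flush. The washer, tin, spanner and carton are where they were. Handing in.

Run:
```python
from rig import robot
print(robot.sign_off(), robot.get_state()['time'])
```

```text
the job is handed in; nothing more can be done
the job is handed in; nothing more can be done
```

The stud is in the red bin and the cover plate is seated over the mouth. I handed the job in at about 23 s of the 67 s allowed.

- **Stud:** I gripped the rod through the slot with the tool tilted 12° to match the floor. It went up the chute about 3 mm clear of the floor to the open mouth, then out. I let it go in the bin about 17 mm above its rest, because the gripper's body would otherwise have met the bin rim. A wrist picture afterwards shows it lying between the two stock studs.
- **Plate:** I slid it along the deck by its grip, turning it about 8° to the deck's heading, and lowered it about 5 mm until it met the ledges. The pictures show even gaps on the three sides in view before release, and the plate looking flush afterwards.
- **Bystanders:** By eye, the washer, spanner, tin and carton are where they were in the last pictures. I did not re-measure them.
- **Disagreements:** The top and wrist cameras put the deck about 3.6 mm apart in x. I used a value between them for the stud, and the wrist camera's value for seating the plate. The bin's rim also measured about 5% wider in the wrist view than its given size, so I centred the stud between the stock studs instead.

No move was stopped by its force limit except the final lowering, which stopped on the ledge as intended. I did not take another bin picture after seating the plate.

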